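# Put the two hanging scrapers away in the leaning slotted block

### The job

Lift both scrapers off their hooks and put them away in the wooden slotted block: the wide orange one in the long far slot, the narrow green one in the short near slot, blades down. Slide each blade gently into its slot until it stands on the bottom, not dropped in, and let go. Do not shift or tip the oil bottle, the wax tin or the burner box.

Things in the scene. Friction and masses are not known exactly. Their poses are not given: they have to be found in the camera images.
- wide_scraper: Scraper with orange handle, 180 g, hung by its wire loop. Origin: middle of the blade's leading edge; z up the handle, y across the blade, x its normal (about the hook's x). Steel blade 76 wide (y), 3 thick, z 0 to 80 mm; ferrule 30x10 at z 74-86; handle 25 wide (y), 18 thick (x), z 80 to 175; 5 mm wire loop above, top z 211. Centre of mass about z 55.
- narrow_scraper: Scraper with green handle, 120 g, hung by its wire loop. Origin: middle of the blade's leading edge; z up the handle, y across the blade, x its normal (about the hook's x). Steel blade 46 wide (y), 3 thick, z 0 to 80 mm; ferrule 30x10 at z 74-86; handle 25 wide (y), 18 thick (x), z 80 to 175; loop as the other. Gripped at z 105, gripper leaning back 40 degrees, it clears the hook.
- wide_slot (a point): The long, far slot of the block, orange strips at its ends. Point: middle of the mouth, in the block's leaning top face. z out along the slot, 0.26 rad from vertical, leaning away from the robot; y along the slot; x across it, away from the robot. 84 mm long (y), 7 across (x), bevels widen the mouth to 19 in the top 8 mm; floor at z -65, where the blade edge stands.
- narrow_slot (a point): The short, near slot of the block, green strips at its ends. Point: middle of the mouth, in the block's leaning top face. z out along the slot, 0.26 rad from vertical, leaning away from the robot; y along the slot; x across it, away from the robot. 54 mm long (y), 7 across (x), bevels widen the mouth to 19 in the top 8 mm; floor at z -65, where the blade edge stands.
- block: Fixed wooden block, 125 mm wide (y); origin on the bench under its middle, x away from the robot (yaw within 0.3 rad), z up; x -73 to +66 mm, highest at its front top edge, 123 mm. Two slots one behind the other, 56 mm apart: a scraper in the near slot would stand in the gripper's way when filling the far one.
- hook_a: Fixed stand, steel hook. Origin on the bench below the hook's trough; x to the post, z up; hook opens to -x, to the robot (yaw within 0.3 rad). Rod 8 mm thick: trough centreline 300 mm high, tip at x -14, top of it 318 high; post 14 thick at x 70, y 45, 317 high; base 85x90x12 centred at x 55, y 25. To free a loop lift it 15 to 24 mm (no more), then draw it 40 mm or more to -x.
- hook_b: Second hook stand, the same in sizes and axes. The wide scraper hangs on hook_a, the narrow one on hook_b, blade edge about 100 mm above the bench. Hooks and block swap places between starts.
- oil_bottle: Bystander: loose amber glass bottle, 58 mm diameter, 130 mm high, black cap; origin under its middle; left of centre, near the robot.
- wax_tin: Bystander: loose tin with a blue label, 72 mm diameter, 90 mm high; origin under its middle; right of centre, near the robot.
- burner: Bystander: loose grey box (wood-burning power unit) with a black knob on top, 90 x 120 x 64 mm (75 mm with knob), origin under its middle; between the robot and the middle place.

How it is judged:
At the end, for the whole second after the job is handed in: Each scraper stands at rest in its own slot, blade down: blade edge within 7 mm of the slot's floor (58 mm or more below the mouth), within 6 mm across and 10 mm along the slot's middle, handle within 0.15 rad of the slot's direction (z of wide_scraper in the frame of wide_slot between -0.072 and -0.058 m and x of wide_scraper in the frame of wide_slot between -0.006 and 0.006 m and y of wide_scraper in the frame of wide_slot between -0.01 and 0.01 m and angle between the z axis of wide_scraper and the z axis of wide_slot, either way round below 0.15 rad and linear speed of each of wide_scraper, narrow_scraper below 0.03 m/s and angular speed of each of wide_scraper, narrow_scraper below 0.3 rad/s and z of narrow_scraper in the frame of narrow_slot between -0.072 and -0.058 m and x of narrow_scraper in the frame of narrow_slot between -0.006 and 0.006 m and y of narrow_scraper in the frame of narrow_slot between -0.01 and 0.01 m and angle between the z axis of narrow_scraper and the z axis of narrow_slot, either way round below 0.15 rad); the robot touches nothing.
It fails at once if the wide scraper is dropped into its slot (falls faster than 0.6 m/s inside it) (z of wide_scraper in the frame of wide_slot between -0.075 and -0.01 m and x of wide_scraper in the frame of wide_slot between -0.008 and 0.008 m and y of wide_scraper in the frame of wide_slot between -0.015 and 0.015 m and linear speed of wide_scraper above 0.6 m/s).
It fails at once if the narrow scraper is dropped into its slot (falls faster than 0.6 m/s inside it) (z of narrow_scraper in the frame of narrow_slot between -0.075 and -0.01 m and x of narrow_scraper in the frame of narrow_slot between -0.008 and 0.008 m and y of narrow_scraper in the frame of narrow_slot between -0.015 and 0.015 m and linear speed of narrow_scraper above 0.6 m/s).
It fails at once if the oil bottle is shifted more than 20 mm or tipped more than 0.25 rad (distance of oil_bottle from where it was at the start of the episode above 0.02 m or angle between oil_bottle's own z axis and vertical above 0.25 rad).
It fails at once if the wax tin is shifted more than 20 mm or tipped more than 0.25 rad (distance of wax_tin from where it was at the start of the episode above 0.02 m or angle between wax_tin's own z axis and vertical above 0.25 rad).
It fails at once if the burner box is shifted more than 20 mm or tipped more than 0.25 rad (distance of burner from where it was at the start of the episode above 0.02 m or angle between burner's own z axis and vertical above 0.25 rad).
It also fails if it takes over 72 s, if anything falls off the work surface, if the arm or the gripper's body presses on something with over 40 N, if the wrist force passes 120 N, or if a joint passes its speed limit or range.

### The arm

A 6-joint arm with a two-finger parallel gripper is mounted at the origin on the work surface. World frame = base frame: x ahead of the robot, y to its left, z up, the work surface at z = 0. Lengths are in m, angles in rad, forces in N, time in s.
With the tool pointing down it reaches from about 0.375 to 0.925 m from the base axis. Payload 5.7 kg.
Tool frame: the origin (TCP) lies midway between the tips of the shut fingers; the grasp point (between the pads) lies 19 mm behind it; z points along the fingers, y is the line along which they close (so a half turn about z gives the same grasp; the last joint's range is limited). The gripper opens to 88 mm and grips with 3 to 60 N. Pads are 20 mm wide; open, the fingers measure 115 mm over their backs; the gripper's body (75 mm by 178 mm) begins 61 mm behind the grasp point.
Start: joints at [1.192, 0.359, 1.51, -0, 1.272, -0.115], TCP at [0.156, 0.579, 0.223] pointing down, gripper open.
Joint ranges: [-2.97, 2.97], [-1.01, 2.36], [0.21, 2.38], [-0.96, 4.11], [0.2, 2.71], [-2.98, 2.98]. Speed limits (rad/s): [2.39, 2.39, 3.14, 3.14, 3.14, 3.14].

### API

Orientations are given as a unit quaternion [x, y, z, w].
In Python, from bench import move_ptp, servo_line, goto_joints, move_gripper, sleep, inverse_kinematics, capture, PlanningError, close_job, spot_in, silhouettes, current_clock, current_joint_pos, current_qvel, current_joint_torque, current_position, current_orientation, current_force, current_torque, current_finger_gap, current_grip_force gives the robot as it stands. Calls block until the motion is done:
- move_ptp(position, orientation): joint-space move of the TCP to a pose.
- servo_line(position, orientation=None, rate=0.15, contact_N=None): straight line of the TCP; orientation=None keeps the orientation; rate is the mean speed in m/s. With contact_N (N) it stops when the force on the tool has changed by that much, and returns True; else False.
- goto_joints(angles): joint-space move.
- move_gripper(opening): finger opening in m; the grip force is fixed at half the most; returns when the fingers have stopped.
- sleep(seconds).
- inverse_kinematics(position, orientation): joint angles nearest the present ones, or None.
- capture(name): name is "side" or "top" or "wrist"; returns a dict with "image" (420x560x3 uint8, blue, green, red), "range_z" (420x560 float32, m along the optical axis (not along the pixel's ray), 0 where there is no reading), "intrinsics" (3x3 intrinsics, pixels), "R" (3x3) and "t" (3): a world point X has camera coordinates R X + t. Camera axes: x right, y down, z forward; pixel columns grow to the right and rows downward; lengths in m; the calibration is good to about 2 mm. A picture is of the moment at which its call begins.
A pose or a line that the arm cannot do raises PlanningError and nothing moves.
- close_job(): hands the job in; it is judged then, once.
Trained networks look in the newest picture that a camera, given by its name, has taken for a name from the list of things; names that differ only in an ending like _2 or _b are one class to them, and where a whole thing is asked for, a point or a joint stands for the part that bears it (a point fixed in the world has none). Each returns a list of dicts, best first, with "conf" (0 to 1); they miss things now and then, are a little off and sometimes report something else, mostly with a low value. They report only what shows in the picture. A call takes as long as a camera call.
- spot_in(camera, query): "xy" ([column, row] in pixels, amid what is visible of it).
- silhouettes(camera, query): "region" (420x560 bool, what is visible of it) and "xy" ([column, row] in pixels, amid what is visible of it).
Readings, each from a call of its own:
- current_clock(): time.
- current_joint_pos(): joint angles.
- current_qvel(): joint speeds.
- current_joint_torque(): joint torques, N m.
- current_position(): TCP position.
- current_orientation(): TCP orientation.
- current_force(): force on the tool from outside, world axes, zero at the start.
- current_torque(): the same for the moment, N m.
- current_finger_gap(): finger opening in m.
- current_grip_force(): force on a finger pad.
Only numpy, scipy, OpenCV 4.12 (cv2) and the standard library are available. Lean on these libraries where they do the work, as an engineer would, in place of code of your own. Each camera call takes 0.05 s, during which the arm holds its last target. There are 200 camera calls.

## Working session

There is one attempt and no reset: what is moved stays moved. The work goes in short steps, each a Python script; the robot and the scene stay as the last script left them, time stands still between calls to the robot, and variables do not carry over. Pictures are saved under pics/ and viewed, at most 10 in all, crops included, and the job is handed in when it is done.

```bash
ls; mkdir -p pics
python3 - <<'E'
from bench import *
import cv2,numpy as np,pickle
d={}
for c in ["side","top"]:
    r=capture(c); d[c]=r; print(c,r["intrinsics"].tolist(),(-r["R"].T@r["t"]).round(3),r["R"].round(3).tolist())
    for q in ["wide_scraper","narrow_scraper","block","hook_a","oil_bottle","wax_tin","burner"]:
        for s in silhouettes(c,q)[:3]:
            m=s["region"]&(r["range_z"]>0); v,u=np.nonzero(m); 
            if len(u)==0: continue
            z=r["range_z"][m]; K=r["intrinsics"]
            P=np.stack([(u-K[0,2])/K[0,0]*z,(v-K[1,2])/K[1,1]*z,z],1); P=(P-r["t"])@r["R"]
            print(q,round(s["conf"],2),np.round(s["xy"]),len(u),"min",np.percentile(P,2,axis=0).round(3),"max",np.percentile(P,98,axis=0).round(3))
            d.setdefault("P",{}).setdefault((c,q),[]).append((s["conf"],P,s["region"]))
pickle.dump(d,open("d0.pkl","wb"))
cv2.imwrite("pics/side.png",d["side"]["image"]);cv2.imwrite("pics/top.png",d["top"]["image"])
print(current_clock())
E
```

```text
pics
side [[466.32684322110214, 0.0, 285.65685489312494], [0.0, 466.32684322110214, 206.55760973570244], [0.0, 0.0, 1.0]] [ 0.395 -0.785  0.601] [[0.991, -0.135, -0.007], [-0.079, -0.537, -0.84], [0.11, 0.833, -0.542]]
wide_scraper 0.9 [371. 238.] 1576 min [ 0.57  -0.32   0.103] max [ 0.587 -0.251  0.305]
wide_scraper 0.5 [320. 143.] 1556 min [ 0.565  0.24  -0.209] max [1.017 2.043 0.313]
narrow_scraper 0.85 [299. 100.] 558 min [0.56  0.234 0.111] max [0.578 0.275 0.3  ]
block 0.65 [297. 217.] 4669 min [ 0.462 -0.05   0.002] max [0.587 0.077 0.122]
hook_a 0.91 [324. 141.] 1394 min [ 0.567  0.241 -0.291] max [1.    2.035 0.313]
hook_a 0.58 [401. 314.] 3935 min [ 0.574 -0.316  0.005] max [ 0.676 -0.229  0.314]
wax_tin 0.95 [207. 295.] 2394 min [ 0.31  -0.216  0.007] max [ 0.376 -0.157  0.092]
burner 0.61 [226. 230.] 2569 min [ 0.329 -0.047  0.004] max [0.415 0.066 0.075]
burner 0.37 [301. 210.] 3824 min [ 0.47  -0.051  0.028] max [0.587 0.073 0.122]
top [[544.7927519306346, 0.0, 275.6625964862021], [0.0, 544.7927519306346, 206.26422069582898], [0.0, 0.0, 1.0]] [0.393 0.01  1.154] [[0.0
[... 188 characters left out ...]
604 min [0.559 0.236 0.01 ] max [0.622 0.321 0.308]
block 0.8 [268. 184.] 4586 min [ 0.459 -0.044  0.008] max [0.59  0.079 0.122]
block 0.65 [262. 257.] 2708 min [ 0.327 -0.043  0.059] max [0.413 0.072 0.075]
hook_a 0.93 [409. 130.] 2268 min [ 0.585 -0.315  0.004] max [ 0.681 -0.223  0.316]
hook_a 0.84 [136. 124.] 1694 min [0.575 0.242 0.007] max [0.66  0.325 0.317]
oil_bottle 0.94 [188. 253.] 801 min [ 0.348  0.142 -0.   ] max [0.401 0.195 0.132]
wax_tin 0.64 [361. 273.] 1183 min [ 0.31  -0.208  0.02 ] max [ 0.374 -0.144  0.094]
wax_tin 0.64 [132. 126.] 2041 min [ 0.562  0.24  -0.001] max [0.662 0.341 0.317]
burner 0.67 [264. 256.] 2634 min [ 0.328 -0.043  0.059] max [0.413 0.071 0.075]
0.8
```

View pics/side.png

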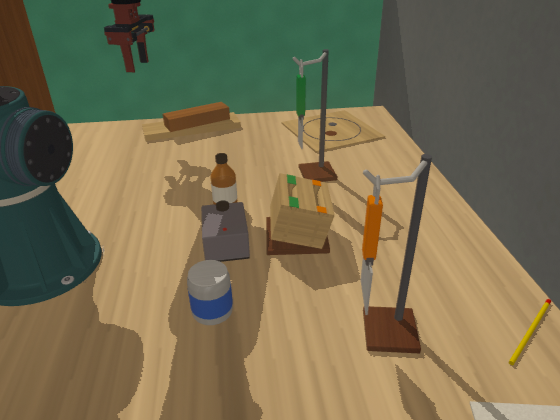

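View pics/top.png

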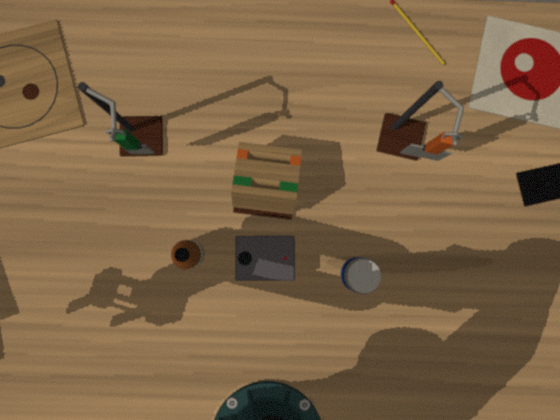

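```bash
cat > h.py <<'E'
import numpy as np,cv2
from bench import *
from scipy.spatial.transform import Rotation as Ro
def cloud(r):
    z=r["range_z"];K=r["intrinsics"];v,u=np.indices(z.shape)
    P=np.stack([(u-K[0,2])/K[0,0]*z,(v-K[1,2])/K[1,1]*z,z],-1)
    P=(P-r["t"])@r["R"]; P[z<=0]=np.nan
    return P
def hsv(r): return cv2.cvtColor(r["image"],cv2.COLOR_BGR2HSV)
def cmask(r,col):
    h=hsv(r);H,S,V=[h[...,i].astype(int) for i in range(3)]
    return (S>170)&(V>60)&((H>=4)&(H<=13) if col=="orange" else (H>=45)&(H<=80))
def inbox(P,lo,hi): 
    return np.all((P>lo)&(P<hi),-1)
def strips(r,lo=(.44,-.08,.06),hi=(.62,.11,.14)):
    P=cloud(r);out={}
    for c in ["orange","green"]:
        m=cmask(r,c)&inbox(P,lo,hi)
        n,l,st,ce=cv2.connectedComponentsWithStats(m.astype(np.uint8))
        out[c]=[(st[i,4],ce[i].round(1),np.nanmean(P[l==i],0)) for i in range(1,n) if st[i,4]>8]
    return out
E
python3 - <<'E'
from h import *
import pickle
d=pickle.load(open("d0.pkl","rb"))
for c in ["side","top"]:
    r=d[c];P=cloud(r)
    print(c)
    for k,v in strips(r).items():
        for a in v: print(k,a[0],a[1],a[2].round(4))
    h=hsv(r)
    # block top plane
    lo,hi=(.44,-.08,.085),(.62,.11,.14)
    Q=P[inbox(P,lo,hi)]
    for col,y0,y1 in [("orange",-.36,-.2),("green",.2,.36)]:
        m=cmask(r,col)&inbox(P,(.5,y0,.15),(.65,y1,.30))
        Q=P[m]; 
        c0=Q.mean(0); w,V=np.linalg.eigh(np.cov((Q-c0).T))
        print(col,"handle n",len(Q),c0.round(4),"lo",np.percentile(Q,2,0).round(4),"hi",np.percentile(Q,98,0).round(4),"ax",V[:,2].round(3),"sd",np.sqrt(w).round(4),"n",V[:,0].round(3))
        b=inbox(P,(.53,y0,.09),(.61,y1,.168)); Q=P[b];
        c0=Q.mean(0); w,V=np.linalg.eigh(np.cov((Q-c0).T))
        print(" blade",len(Q),c0.round(4),"lo",np.percentile(Q,2,0).round(4),"hi",np.percentile(Q,98,0).round(4),"n",V[:,0].round(3),"sd",np.sqrt(w).round(4))
        t=inbox(P,(.53,y0,.285),(.8,y1,.33));Q=P[t];print(" hook rod",len(Q))
        c0,_ ,=Q.mean(0),0; w,V=np.linalg.eigh(np.cov((Q[:,:2]-c0[:2]).T)); print(c0.round(4),V[:,1],Q.min(0).round(3),Q.max(0).round(3))
E
```

```text
side
orange handle n 4 [ 0.5865 -0.2799  0.2749] lo [ 0.5851 -0.2843  0.2742] hi [ 0.588  -0.2753  0.2755] ax [-0.308 -0.941  0.142] sd [   nan 0.0001 0.0044] n [-0.95   0.296 -0.099]
 blade 368 [ 0.5764 -0.2927  0.1323] lo [ 0.5714 -0.3202  0.1008] hi [ 0.5841 -0.2468  0.1659] n [ 0.987 -0.158 -0.003] sd [0.0007 0.0181 0.0241]
 hook rod 744
[ 0.6149 -0.2773  0.3057] [-0.93729148 -0.34854652] [ 0.561 -0.297  0.285] [ 0.662 -0.245  0.319]
green handle n 32 [0.5689 0.2491 0.269 ] lo [0.5614 0.2423 0.2591] hi [0.576  0.2605 0.2759] ax [-0.444  0.63   0.637] sd [0.0028 0.0045 0.0069] n [-0.3   -0.775  0.557]
 blade 128 [0.5682 0.2507 0.1342] lo [0.5665 0.2322 0.1021] hi [0.571  0.2759 0.1648] n [0.998 0.06  0.   ] sd [0.0009 0.0151 0.0192]
 hook rod 242
[0.6007 0.2725 0.3045] [-0.81980184 -0.57264732] [0.549 0.242 0.285] [0.641 0.314 0.319]
top
orange 90 [242.1 153.5] [0.5723 0.064  0.1017]
orange 94 [294.8 160.1] [ 0.5625 -0.0391  0.1016]
green 9 [248.  180.4] [0.5181 0.0503 0.1158]
green 35 [288.4 185.6] [ 0.5105 -0.0274  0.1161]
orange handle n 339 [ 0.575  -0.2762  0.2412] lo [ 0.568
[... 153 characters left out ...]
 0.1321] lo [ 0.571  -0.3177  0.1011] hi [ 0.5852 -0.2447  0.1662] n [ 0.985 -0.175 -0.007] sd [0.0006 0.0189 0.0237]
 hook rod 534
[ 0.6175 -0.2726  0.3079] [-0.92877494 -0.37064418] [ 0.56  -0.297  0.285] [ 0.661 -0.244  0.32 ]
green handle n 12 [0.5631 0.2525 0.2742] lo [0.5601 0.2468 0.2701] hi [0.5676 0.2596 0.2768] ax [-0.133 -0.987 -0.086] sd [0.0014 0.0028 0.0047] n [-0.586  0.008  0.81 ]
 blade 131 [0.5668 0.2542 0.1287] lo [0.5655 0.2349 0.1031] hi [0.5697 0.2802 0.1641] n [ 0.999  0.048 -0.006] sd [0.0006 0.0139 0.0176]
 hook rod 512
[0.6013 0.2736 0.3086] [-0.81934209 -0.57330492] [0.549 0.244 0.285] [0.641 0.314 0.321]<stdin>:17: RuntimeWarning: invalid value encountered in sqrt
```

```bash
cat >> h.py <<'E'
def Rtool(yaw,lean,s):
    "tool leaning back by lean from pointing down, in the frame turned by yaw; s=+-1 sign of closing axis"
    c,n=np.cos(lean),np.sin(lean); z=np.array([n,0,-c]);y=np.array([0,s,0.]);x=np.cross(y,z)
    return Ro.from_euler("z",yaw)*Ro.from_matrix(np.stack([x,y,z],1))
def go(f,p,R,**k): return f([float(a) for a in p],[float(a) for a in R.as_quat()],**k)
def tcp(g,R): return np.array(g)+R.apply([0,0,.019])
L40=np.deg2rad(40)
E
python3 - <<'E'
from h import *
print(current_orientation(),current_joint_pos())
for s in (1,-1):
  for nm,g,yaw,l in [("wide",(.579,-.282,.205),-.167,L40),("wideback",(.479,-.265,.225),-.167,L40),("narrow",(.569,.256,.205),.05,L40),("slotW",(.595,.01,.205),-.095,L40-.26),("slotWhi",(.62,.01,.32),-.095,L40-.26),("slotN",(.55,.01,.22),-.095,L40-.26),("look",(.44,.01,.36),-.095,L40-.26)]:
    R=Rtool(yaw,l,s);q=inverse_kinematics(list(map(float,tcp(g,R))),R.as_quat().tolist())
    print(s,nm,None if q is None else np.round(q,2))
E
```

```text
[ 1.31515826e-01  9.91314071e-01 -2.46499818e-05 -1.80466312e-05] [ 1.19188511e+00  3.58755315e-01  1.51041540e+00  2.40036253e-05
  1.27247857e+00 -1.15122411e-01]
1 wide None
1 wideback None
1 narrow None
1 slotW [-0.1   0.22  1.92  0.    0.56 -1.58]
1 slotWhi [-0.1   0.12  1.72  0.    0.86 -1.57]
1 slotN [-0.11  0.14  1.99  0.01  0.58 -1.6 ]
1 look [-0.16 -0.22  1.94  0.03  0.99 -1.64]
-1 wide [-0.77  0.28  2.01  1.02  0.44  0.11]
-1 wideback [-0.94  0.13  2.16  1.02  0.56 -0.02]
-1 narrow None
-1 slotW [-0.1   0.22  1.92  0.    0.56  1.56]
-1 slotWhi [-0.1   0.12  1.72  0.    0.86  1.57]
-1 slotN [-0.11  0.14  1.99  0.01  0.58  1.54]
-1 look [-0.16 -0.22  1.94  0.03  0.99  1.5 ]
```

Run:
```python
from h import *
for l in (36,38,40,42):
  for yaw in (.05,.1,.15,.2,.25,.3):
    o=[]
    for g in [(.569,.256,.205),(.569,.256,.225),(.489,.252,.225),(.47,.25,.30)]:
      R=Rtool(yaw,np.deg2rad(l),1);q=inverse_kinematics(list(map(float,tcp(g,R))),R.as_quat().tolist())
      o.append(None if q is None else np.round(q[[0,3,4,5]] if hasattr(q,'shape') else [q[i] for i in (0,3,4,5)],2).tolist())
    print(l,yaw,o)
```

```text
36 0.05 [[0.44, -0.66, 0.38, -0.63], [0.44, -0.58, 0.42, -0.71], [0.53, -0.7, 0.43, -0.52], [0.55, -0.5, 0.63, -0.74]]
36 0.1 [[0.42, -0.58, 0.34, -0.75], [0.42, -0.51, 0.39, -0.83], [0.5, -0.64, 0.39, -0.64], [0.52, -0.44, 0.6, -0.85]]
36 0.15 [[0.4, -0.49, 0.31, -0.9], [0.4, -0.42, 0.36, -0.98], [0.47, -0.56, 0.36, -0.77], [0.49, -0.38, 0.57, -0.97]]
36 0.2 [[0.37, -0.37, 0.28, -1.08], [0.37, -0.31, 0.34, -1.14], [0.44, -0.46, 0.33, -0.93], [0.46, -0.3, 0.55, -1.1]]
36 0.25 [[0.34, -0.21, 0.26, -1.29], [0.34, -0.18, 0.32, -1.33], [0.41, -0.33, 0.3, -1.12], [0.43, -0.21, 0.53, -1.24]]
36 0.3 [[0.32, -0.04, 0.25, -1.51], [0.32, -0.04, 0.31, -1.52], [0.38, -0.17, 0.28, -1.34], [0.4, -0.12, 0.51, -1.39]]
38 0.05 [[0.45, -0.8, 0.34, -0.48], [0.45, -0.7, 0.38, -0.59], [0.54, -0.83, 0.41, -0.39], [0.57, -0.57, 0.59, -0.66]]
38 0.1 [[0.43, -0.73, 0.3, -0.6], [0.43, -0.63, 0.34, -0.71], [0.51, -0.78, 0.36, -0.49], [0.54, -0.51, 0.56, -0.77]]
38 0.15 [[0.4, -0.63, 0.26, -0.75], [0.4, -0.53, 0.31, -0.87], [0.48, -0.7, 0.32, -0.63], [0.51, -0.44, 0.52, -0.9]]
38 0.2 [[0.37, -0.49, 0.23, -0.95]
[... 486 characters left out ...]
0.68]]
40 0.15 [[0.41, -0.84, 0.22, -0.54], [0.41, -0.68, 0.26, -0.71], [0.49, -0.88, 0.28, -0.44], [0.52, -0.52, 0.48, -0.82]]
40 0.2 [None, [0.38, -0.53, 0.23, -0.91], [0.46, -0.78, 0.24, -0.6], [0.48, -0.42, 0.45, -0.97]]
40 0.25 [None, [0.35, -0.33, 0.2, -1.17], None, [0.44, -0.31, 0.42, -1.14]]
40 0.3 [None, None, None, [0.41, -0.17, 0.4, -1.33]]
42 0.05 [None, None, None, [0.6, -0.75, 0.53, -0.47]]
42 0.1 [None, None, None, [0.56, -0.69, 0.49, -0.58]]
42 0.15 [None, [0.41, -0.89, 0.23, -0.49], None, [0.53, -0.61, 0.44, -0.72]]
42 0.2 [None, None, None, [0.49, -0.51, 0.4, -0.88]]
42 0.25 [None, None, None, [0.45, -0.38, 0.37, -1.07]]
42 0.3 [None, None, None, [0.41, -0.22, 0.35, -1.29]]
```

Run:
```python
from h import *
import pickle
p=current_position(); servo_line([p[0],p[1],.42],rate=.3)
R=Rtool(-.095,np.deg2rad(25),-1)
go(move_ptp,(.42,.012,.42),Rtool(-.095,np.deg2rad(25),-1))
r=capture("wrist"); pickle.dump(r,open("w0.pkl","wb")); cv2.imwrite("pics/w0.png",r["image"])
t=capture("top"); s=capture("side"); pickle.dump([t,s],open("ts0.pkl","wb"))
for a in (r,t,s):
  for k,v in strips(a).items():
    for q in v: print(k,q[0],q[1],q[2].round(4))
print((-r["R"].T@r["t"]).round(3),current_clock())
g=np.array((.579,-.282,.205))
for l in (38,39,40):
  for gg in (g,g+[0,0,.018],g+[-.09,.015,.018],g+[-.09,.015,.1]):
    R=Rtool(-.167,np.deg2rad(l),-1);q=inverse_kinematics(list(map(float,tcp(gg,R))),R.as_quat().tolist());print(l,None if q is None else np.round(q,2))
```

```text
orange 168 [224.9 159.3] [0.5738 0.0656 0.102 ]
orange 165 [301.7 159.3] [ 0.5639 -0.0381  0.102 ]
green 316 [228.5 196.5] [0.5193 0.0632 0.1162]
green 322 [297.3 196.4] [ 0.511  -0.0257  0.1162]
orange 93 [242.2 153.5] [0.5721 0.0638 0.1026]
orange 90 [295.  160.1] [ 0.5624 -0.0394  0.1025]
[0.423 0.012 0.599] 3.9833
38 [-0.76  0.28  1.99  0.89  0.46  0.25]
38 [-0.76  0.25  1.97  0.82  0.49  0.33]
38 [-0.9   0.14  2.12  0.92  0.55  0.11]
38 [-0.9   0.01  2.01  0.67  0.72  0.41]
39 [-0.76  0.28  2.    0.95  0.45  0.18]
39 [-0.76  0.25  1.98  0.87  0.48  0.27]
39 [-0.91  0.14  2.14  0.97  0.54  0.05]
39 [-0.91  0.    2.02  0.71  0.71  0.37]
40 [-0.77  0.28  2.01  1.02  0.44  0.11]
40 [-0.77  0.25  1.99  0.94  0.47  0.2 ]
40 [-0.92  0.14  2.15  1.03  0.54 -0.01]
40 [-0.92  0.    2.03  0.75  0.7   0.33]
```

View pics/w0.png

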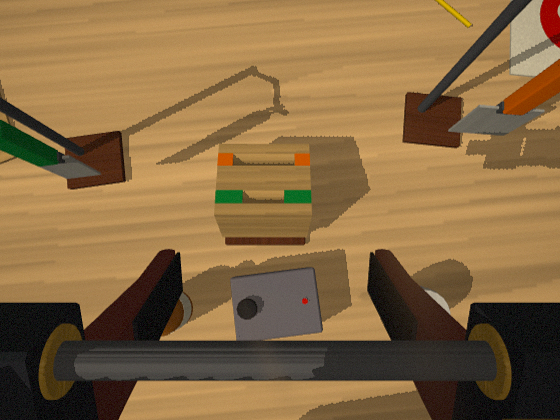

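```bash
cat >> h.py <<'E'
SY=-.095
SL={"wide":np.array([.568,.013,.102]),"narrow":np.array([.5145,.0182,.1163])}
RS=Ro.from_euler("z",SY)*Ro.from_euler("y",.26)   # slot frame
G=dict(wide=dict(o=np.array([.579,-.282,.100]),yaw=-.167,lean=np.deg2rad(39.5),s=-1),
       narrow=dict(o=np.array([.569,.256,.100]),yaw=.05,lean=np.deg2rad(38),s=1))
OFF=.016; ZG=.106
def grasp(n):
    k=G[n];R=Rtool(k["yaw"],k["lean"],k["s"]);hx=np.array([np.cos(k["yaw"]),np.sin(k["yaw"]),0])
    g=k["o"]+[0,0,ZG]+R.apply([0,0,OFF])
    move_gripper(.086)
    go(move_ptp,g-.10*hx,R)
    print("touch",go(servo_line,g,R,rate=.1,contact_N=4))
    print(current_position()-g)
    move_gripper(0.0); print("gap",current_finger_gap(),current_grip_force())
    return g,R,hx
def pull(g,R,hx):
    f0=np.array(current_force())
    go(servo_line,g+[0,0,.019],R,rate=.05); print("df",np.array(current_force())-f0)
    go(servo_line,g+[0,0,.019]-.09*hx,R,rate=.08); print("df",np.array(current_force())-f0,current_finger_gap())
    go(servo_line,g+[0,0,.09]-.09*hx,R,rate=.15)
E
python3 - <<'E'
from h import *
import pickle
x=grasp("wide")
t=capture("side"); cv2.imwrite("pics/g1.png",t["image"])
pickle.dump(x,open("gw.pkl","wb"))
print(current_force(),current_clock())
E
```

```text
touch False
[-0.00043941  0.00034708 -0.00019446]
gap 0.024631984796263058 29.990775883197784
[-0.26207645  1.4514832   0.41083928] 7.8083
```

View pics/g1.png

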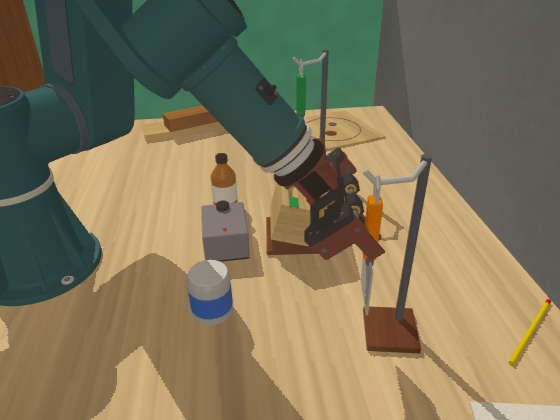

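```bash
cat >> h.py <<'E'
def nominal(n):
    "nominal held scraper pose (Ro, origin) from the present TCP"
    k=G[n];R=Ro.from_quat(current_orientation()); rel=Rtool(0,k["lean"],k["s"]).inv()  # scraper axes in tool
    RSc=R*rel; return RSc, np.array(current_position())-R.apply([0,0,OFF])-RSc.apply([0,0,ZG])
def held(n,cams=("side","top","wrist")):
    Rn,o=nominal(n); hw=.038 if n=="wide" else .023
    for c in cams:
        r=capture(c);P=Rn.inv().apply((cloud(r)-o).reshape(-1,3)).reshape(420,560,3)
        m=inbox(P,(-.02,-hw-.012,-.012),(.02,hw+.012,.072));Q=P[m]
        if len(Q)<40: print(c,"few",len(Q)); continue
        A=np.c_[np.ones(len(Q)),Q[:,1:]];f=np.linalg.lstsq(A,Q[:,0],rcond=None)[0]
        ok=abs(A@f-Q[:,0])<.004;f=np.linalg.lstsq(A[ok],Q[ok,0],rcond=None)[0];Q=Q[ok]
        e=[(np.percentile(Q[(Q[:,2]>a)&(Q[:,2]<a+.02),1],[1,99])*1e3).round(1).tolist() for a in (0,.02,.04) if ((Q[:,2]>a)&(Q[:,2]<a+.02)).sum()>8]
        print(c,len(Q),"x=%.1fmm + %.3f y + %.3f z"%(f[0]*1e3,f[1],f[2]),"yext by z",e,"z",(np.percentile(Q[:,2],[.5,99])*1e3).round(1), "cam at",Rn.inv().apply(-r["R"].T@r["t"]-o).round(2))
E
python3 - <<'E'
from h import *
import pickle
held("wide",("side",))
pull(*pickle.load(open("gw.pkl","rb")))
held("wide")
t=capture("side"); cv2.imwrite("pics/g2.png",t["image"])
print(current_clock())
E
```

```text
side 390 x=-0.8mm + -0.016 y + 0.003 z yext by z [[-39.4, 37.3], [-39.6, 35.8], [-39.7, 29.7]] z [ 0.4 70. ] cam at [-0.1  -0.53  0.5 ]
df [ 0.65318399  0.20589753 -2.97001811]
df [ 0.56068955 -0.22295937 -2.41772596] 0.024817272634271522
side 131 x=-0.3mm + -0.032 y + -0.006 z yext by z [[-40.1, 34.9], [-40.2, -37.6], [-40.4, -30.5]] z [ 0.4 70.8] cam at [-0.01 -0.53  0.41]
top 113 x=-2.1mm + 0.010 y + 0.005 z yext by z [[-2.3, 30.3], [1.5, 35.7], [7.8, 37.2]] z [ 6.6 71.2] cam at [-0.14  0.26  0.96]
wrist 404 x=-0.6mm + 0.000 y + 0.000 z yext by z [[-18.7, 20.0], [-17.2, 18.2], [-15.8, 17.0]] z [-0.  46.2] cam at [-0.03  0.    0.27]
10.4917
```

View pics/g2.png

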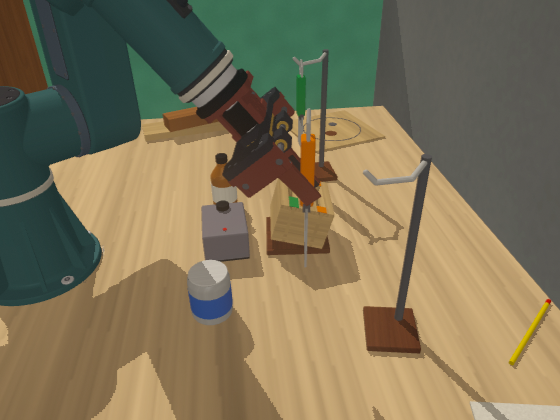

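```bash
cat >> h.py <<'E'
def slotpose(n,h,dx=0,dy=0):
    k=G[n];R=RS*Rtool(0,k["lean"],k["s"])
    return SL[n]+RS.apply([dx,dy,h+ZG])+R.apply([0,0,OFF]),R
def inslot(n):
    Rn,o=nominal(n); return (RS.inv().apply(o-SL[n])*1e3).round(1)
E
python3 - <<'E'
from h import *
n="wide"
for h in (.12,.03,-.065):
    p,R=slotpose(n,h,0,.0008);print(inverse_kinematics(list(map(float,p)),R.as_quat().tolist()))
p,R=slotpose(n,.12,0,.0008);go(move_ptp,p,R)
p,R=slotpose(n,.025,0,.0008);go(servo_line,p,R,rate=.15)
held(n,("side","top","wrist"))
t=capture("side"); w=capture("wrist")
a=cv2.resize(t["image"][130:270,210:400],None,fx=4,fy=4)[:,:400];
cv2.imwrite("pics/i1.png",cv2.resize(t["image"][130:270,210:400],(760,560),interpolation=cv2.INTER_CUBIC))
for q in (w,):
  for k,v in strips(q).items():
    for b in v: print(k,b[0],b[1],b[2].round(4))
print(inslot(n),current_force(),current_clock())
E
```

```text
[-9.77222302e-02  1.30914025e-01  1.69960517e+00  1.46843991e-03
  8.81670338e-01  1.56738751e+00]
[-0.09786318  0.18971399  1.8649435   0.00195041  0.65753257  1.56664933]
[-0.0980287   0.29916115  2.01751868  0.00327279  0.39551141  1.56502246]
side 377 x=-0.9mm + -0.012 y + 0.002 z yext by z [[-40.9, 34.8], [-40.6, 35.1], [-40.4, 35.2]] z [ 0.6 71.2] cam at [-0.22 -0.81  0.43]
top few 0
wrist 404 x=0.6mm + -0.002 y + 0.000 z yext by z [[-18.9, 19.7], [-17.5, 18.3], [-16.1, 17.1]] z [ 1.8 47.5] cam at [-0.03  0.    0.27]
green 167 [231.7 407.8] [0.5189 0.0483 0.1157]
green 170 [317.2 408.1] [ 0.5131 -0.0105  0.1158]
[ 0.7  0.7 26.3] [ 0.36016772 -0.97274422 -2.99609757] 12.7
```

View pics/i1.png

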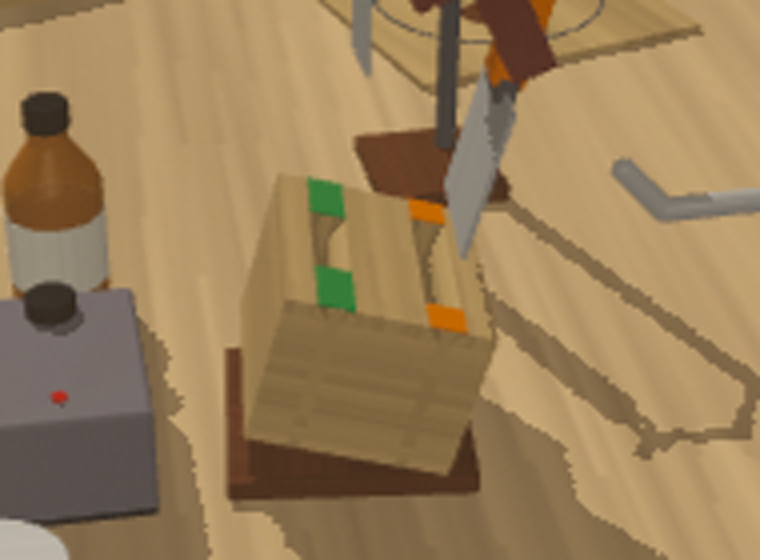

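Run:
```python
from h import *
import pickle
t,s=pickle.load(open("ts0.pkl","rb"))
for r in (s,t):
    P=cloud(r);h=hsv(r).astype(int)
    for c,(a,b) in dict(orange=(3,14),green=(45,85)).items():
        m=(h[...,0]>=a)&(h[...,0]<=b)&(h[...,1]>(190 if c=="orange" else 120))&inbox(P,(.44,-.08,.08),(.62,.11,.14))
        n,l,st,ce=cv2.connectedComponentsWithStats(m.astype(np.uint8))
        for i in range(1,n):
            if st[i,4]>8: 
                Q=RS.inv().apply(P[l==i]-SL["wide" if c=="orange" else "narrow"])*1e3
                print(c,st[i,4],ce[i].round(1),Q.mean(0).round(1),Q.min(0).round(1),Q.max(0).round(1))
```

```text
green 68 [291.  179.2] [-0.8 43.   1.4] [-9.8 24.2 -0.9] [ 8.5 60.7  3.6]
green 91 [293.3 201.8] [ -0.7 -46.    1.3] [-10.  -64.5  -0.4] [  8.6 -25.8   3.1]
orange 69 [242.2 153.5] [-1.1 50.8  0.8] [-9.4 41.8 -3.2] [ 7.6 59.8  5.5]
orange 74 [295.  160.1] [ -0.6 -52.7   0.2] [ -9.  -61.2  -3.8] [  8.8 -43.3   4.6]
green 139 [241.9 180.6] [-1.3 43.7  0.3] [-10.1  27.3  -3.7] [ 8.  60.3  5.5]
green 143 [288.1 186.2] [ -0.8 -45.3  -0.4] [-10.2 -62.8  -4.6] [  8.4 -28.    5.5]
```

```bash
cat >> h.py <<'E'
def insert(n,dx,dy,hs=(-.012,-.035,-.069),N=6):
    for h in hs:
        f0=np.array(current_force());p,R=slotpose(n,h,dx,dy)
        c=go(servo_line,p,R,rate=.04,contact_N=N); print(h,c,inslot(n),"df slot",RS.inv().apply(np.array(current_force())-f0).round(1),"gap",round(current_finger_gap(),4))
        if c: break
E
python3 - <<'E'
from h import *
n="wide"
insert(n,-.0015,.0015)
held(n,("side",)); print(current_clock())
E
```

```text
-0.012 False [ -1.1   1.5 -11.6] df slot [-0.6  1.6  0.7] gap 0.0249
-0.035 False [ -1.4   1.5 -35. ] df slot [-0.5 -0.7  1. ] gap 0.0248
-0.069 True [ -1.2   1.4 -65.2] df slot [ 2.1 -0.4  2.5] gap 0.0248
side 94 x=18.8mm + -0.089 y + -0.334 z yext by z [[-30.4, 48.1]] z [54.3 71.6] cam at [-0.22 -0.81  0.52]
15.2583
```

```bash
cat >> h.py <<'E'
def release():
    move_gripper(.06); R=Ro.from_quat(current_orientation())
    p=np.array(current_position())+R.apply([0,0,-.13]); go(servo_line,p,R,rate=.12)
    return p,R
E
python3 - <<'E'
from h import *
p,R=release()
go(servo_line,[.40,.03,.42],Rtool(0,np.deg2rad(25),-1),rate=.3)
import pickle
w=capture("wrist");t=capture("top");s=capture("side");pickle.dump((w,t,s),open("a1.pkl","wb"))
v=np.hstack([cv2.resize(s["image"][120:260,230:410],(400,311)),cv2.resize(w["image"][60:270,130:400],(400,311))])
cv2.imwrite("pics/a1.png",v)
for r in (w,t,s):
    P=RS.inv().apply((cloud(r)-SL["wide"]).reshape(-1,3)).reshape(420,560,3)
    Q=P[inbox(P,(-.05,-.03,.025),(.05,.03,.15))]*1e3
    if len(Q)>20: print(len(Q),[(b,np.median(Q[(Q[:,2]>b)&(Q[:,2]<b+15)],0).round(1),np.percentile(Q[(Q[:,2]>b)&(Q[:,2]<b+15)],[3,97],0).round(1).tolist()) for b in (30,60,90,120) if ((Q[:,2]>b)&(Q[:,2]<b+15)).sum()>4], Q[:,2].max())
print(current_clock())
E
```

```text
1508 [(30, array([-2.6,  1.5, 37.6]), [[-3.9, -10.1, 30.7], [-0.5, 13.3, 44.6]]), (60, array([-0.5,  1.6, 67.7]), [[-1.9, -10.1, 60.7], [1.4, 13.3, 74.7]]), (90, array([ 1.7,  1.3, 98. ]), [[0.3, -10.0, 90.5], [3.5, 13.3, 104.5]]), (120, array([ 10.9,  10.2, 128.6]), [[9.3, -11.8, 120.6], [13.3, 15.4, 134.7]])] 145.76020318846787
496 [(30, array([-4.4,  0.8, 38.1]), [[-6.0, -11.8, 30.3], [-1.2, 11.7, 44.6]]), (60, array([-2.3,  0.3, 69.3]), [[-4.0, -11.7, 60.6], [0.2, 11.7, 74.6]]), (90, array([-0.1, -0.2, 98. ]), [[-2.0, -11.1, 90.7], [3.1, 11.2, 104.2]]), (120, array([  9.3,  -8.3, 128.5]), [[7.7, -13.2, 120.8], [13.0, 13.0, 134.0]])] 145.68065741413852
573 [(30, array([  0.7, -10.3,  37.8]), [[-4.8, -13.7, 30.8], [12.4, 7.0, 44.4]]), (60, array([  4. , -10.9,  67.2]), [[-2.4, -13.5, 60.5], [14.6, 8.2, 74.6]]), (90, array([  5.7, -10.6,  98.4]), [[-0.3, -13.9, 91.0], [16.7, 7.1, 104.6]]), (120, array([ 10.5,  -9.2, 127.8]), [[8.5, -14.5, 120.2], [13.2, 12.0, 134.5]])] 145.69516636523784
18.2333
```

View pics/a1.png

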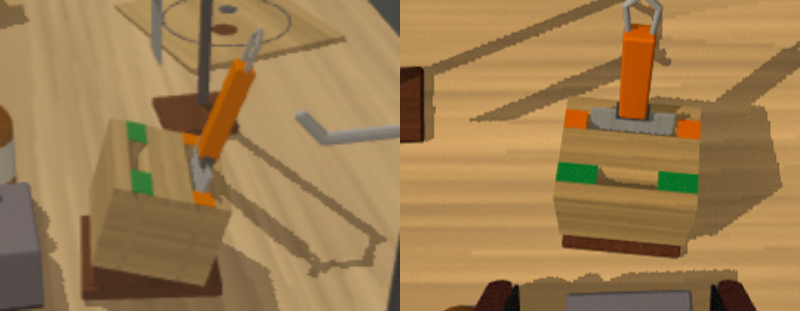

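Run:
```python
from h import *
import pickle
n="narrow";k=G[n];R=Rtool(k["yaw"],k["lean"],k["s"])
go(move_ptp,k["o"]+[-.10,-.005,ZG+.12]+R.apply([0,0,OFF]),R)
x=grasp(n); held(n,("side","top"))
t=capture("side"); cv2.imwrite("pics/g3.png",cv2.resize(t["image"][20:220,180:420],(720,600)))
pickle.dump(x,open("gn.pkl","wb"))
print(current_force(),current_clock())
```

```text
touch False
[-5.28966824e-04 -1.69978227e-04 -6.35382521e-05]
gap 0.024937409058595036 29.594862163066864
side 133 x=0.7mm + -0.038 y + -0.008 z yext by z [[-28.7, 14.7], [-27.3, 14.7], [-26.6, 14.3]] z [ 1.6 71.4] cam at [-0.23 -1.03  0.5 ]
top few 17
[0.02923271 3.11777536 0.64321101] 23.4917
```

View pics/g3.png

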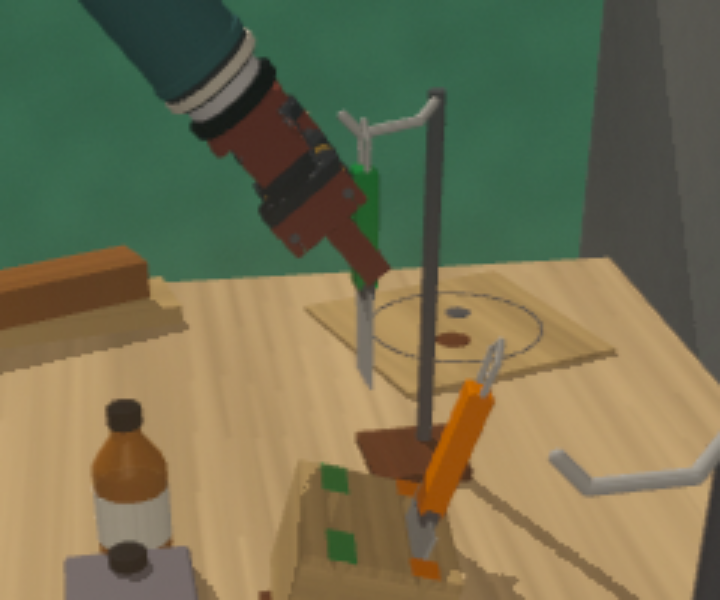

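Run:
```python
from h import *
import pickle
n="narrow"
pull(*pickle.load(open("gn.pkl","rb")))
held(n); print(current_clock())
p,R=slotpose(n,.12,-.001,0);go(move_ptp,p,R)
p,R=slotpose(n,.025,-.001,0);go(servo_line,p,R,rate=.15)
held(n)
t=capture("side");w=capture("wrist")
cv2.imwrite("pics/i2.png",np.hstack([cv2.resize(t["image"][100:260,220:400],(400,356)),cv2.resize(w["image"],(400,356))]))
print(inslot(n),current_force(),current_clock())
```

```text
df [ 0.53900642 -2.10279285 -2.31536163]
df [ 0.7861841  -2.55455918 -1.87815634] 0.025096694422784643
side 126 x=0.6mm + -0.055 y + -0.004 z yext by z [[-27.0, 13.8], [-26.8, 20.0], [-26.8, 16.5]] z [ 1.6 70.2] cam at [-0.14 -1.03  0.41]
top 64 x=-1.8mm + -0.084 y + -0.005 z yext by z [[-26.0, -2.3], [-26.0, -7.6], [-25.8, -11.9]] z [-0.8 70.4] cam at [-0.1  -0.24  0.96]
wrist 8714 x=1.0mm + -0.026 y + -0.008 z yext by z [[-24.6, 20.5], [-24.2, 20.8], [-23.9, 21.2]] z [-1.4 70.6] cam at [-0.15 -0.    0.17]
26.075
side 218 x=0.6mm + -0.050 y + -0.004 z yext by z [[-27.3, 20.0], [-26.3, 20.9], [-25.8, 20.3]] z [ 1.3 70.7] cam at [-0.17 -0.81  0.43]
top few 0
wrist 8574 x=2.5mm + -0.024 y + -0.010 z yext by z [[-24.4, 20.6], [-24.1, 20.9], [-23.7, 21.2]] z [ 0.7 71.3] cam at [-0.15 -0.    0.17]
[-0.3  0.  26.2] [-0.17536863 -0.04364212 -1.19995655] 28.125
```

View pics/i2.png

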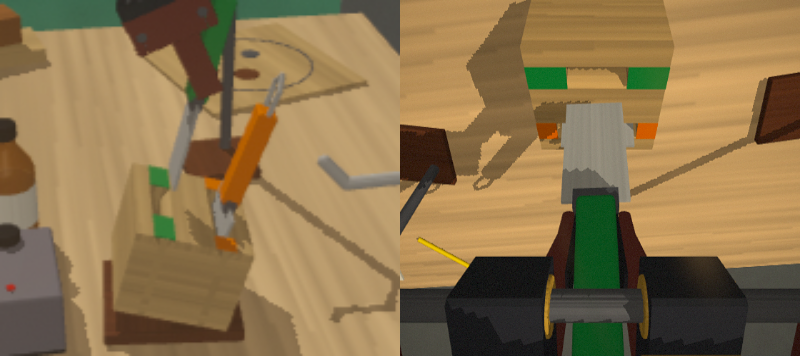

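Run:
```python
from h import *
w=capture("wrist")
for c,v in strips(w).items():
    for b in v: print(c,b[0],b[1],(RS.inv().apply(b[2]-SL["narrow"])*1e3).round(1))
```

```text
orange 391 [206.3 154.3] [ 55.7 -51.    0.5]
orange 400 [344.3 154.1] [55.5 52.3  0.4]
green 1389 [204.5  91.9] [ -0.3 -43.9   0.3]
green 970 [339.1  91.5] [-0.5 40.6  0.3]
```

Run:
```python
from h import *
n="narrow"
p,R=slotpose(n,.02,-.0045,.0022);go(servo_line,p,R,rate=.05)
held(n,("wrist",))
insert(n,-.0045,.0022)
print(current_clock())
```

```text
wrist 8628 x=1.9mm + -0.025 y + -0.009 z yext by z [[-24.1, 20.9], [-23.8, 21.3], [-23.4, 21.5]] z [-0.1 71. ] cam at [-0.15  0.    0.17]
-0.012 False [ -4.5   2.2 -12. ] df slot [ 1.   1.2 -0.2] gap 0.0247
-0.035 False [ -4.4   2.2 -35.1] df slot [ 0.7  0.1 -1.6] gap 0.0247
-0.069 True [ -3.6   2.1 -65. ] df slot [-1.7  0.2  3. ] gap 0.0251
30.9
```

Run:
```python
from h import *
p,R=release()
go(servo_line,[.36,.03,.45],rate=.2)
w=capture("wrist");t=capture("top");s=capture("side")
cv2.imwrite("pics/a2.png",np.hstack([cv2.resize(s["image"][110:270,200:400],(400,320)),cv2.resize(w["image"],(400,320))]))
for n in SL:
  for r in (t,s,w):
    P=RS.inv().apply((cloud(r)-SL[n]).reshape(-1,3)).reshape(420,560,3)
    Q=P[inbox(P,(-.02,-.02,.025),(.028,.02,.16))]*1e3
    print(n,len(Q),[(b,np.percentile(Q[(Q[:,2]>b)&(Q[:,2]<b+15)],[3,97],0)[:,:2].round(1).tolist()) for b in (30,60,90,120) if ((Q[:,2]>b)&(Q[:,2]<b+15)).sum()>4], Q[:,2].max() if len(Q) else 0)
print(current_clock(),current_finger_gap())
```

```text
Traceback (most recent call last):
TypeError: go() missing 1 required positional argument: 'R'
```

Run:
```python
from h import *
servo_line([.36,.03,.42],rate=.2)
w=capture("wrist");t=capture("top");s=capture("side")
cv2.imwrite("pics/a2.png",np.hstack([cv2.resize(s["image"][110:270,200:400],(400,320)),cv2.resize(w["image"],(400,320))]))
for n in SL:
  for r in (t,s,w):
    P=RS.inv().apply((cloud(r)-SL[n]).reshape(-1,3)).reshape(420,560,3)
    Q=P[inbox(P,(-.02,-.02,.025),(.028,.02,.16))]*1e3
    print(n,len(Q),[(b,np.percentile(Q[(Q[:,2]>b)&(Q[:,2]<b+15)],[3,97],0)[:,:2].round(1).tolist()) for b in (30,60,90,120) if ((Q[:,2]>b)&(Q[:,2]<b+15)).sum()>4], Q[:,2].max() if len(Q) else 0)
print(current_clock(),current_finger_gap())
```

```text
wide 412 [(30, [[-5.9, -12.1], [0.2, 12.6]]), (60, [[-3.9, -11.2], [-0.1, 11.6]]), (90, [[-2.0, -11.2], [1.9, 10.9]]), (120, [[7.7, -13.2], [12.2, 13.1]])] 145.43037113990718
wide 568 [(30, [[-4.5, -13.5], [12.6, 8.3]]), (60, [[-2.1, -14.1], [14.4, 8.5]]), (90, [[-0.4, -13.9], [16.9, 7.5]]), (120, [[8.1, -13.8], [13.2, 13.3]])] 145.2910705159348
wide 468 [(90, [[0.5, -6.2], [3.8, 11.0]]), (120, [[9.0, -12.6], [12.8, 14.5]])] 145.69421426914
narrow 483 [(30, [[-6.2, -10.9], [-2.3, 13.2]]), (60, [[-3.9, -11.1], [0.2, 11.9]]), (90, [[-1.7, -10.6], [2.7, 13.0]]), (120, [[7.2, -12.6], [12.4, 14.4]])] 145.73607229934134
narrow 567 [(30, [[-5.0, -13.9], [12.1, 7.8]]), (60, [[-2.7, -13.3], [14.5, 8.8]]), (90, [[-0.8, -13.2], [16.7, 7.0]]), (120, [[8.6, -14.0], [13.0, 12.8]])] 146.23451103255306
narrow 1546 [(30, [[-4.2, -10.1], [0.2, 14.3]]), (60, [[-2.0, -9.9], [1.3, 13.7]]), (90, [[0.1, -9.6], [3.8, 14.3]]), (120, [[9.2, -11.8], [12.5, 15.3]])] 145.7135122811844
34.1333 0.05959945741051107
```

View pics/a2.png

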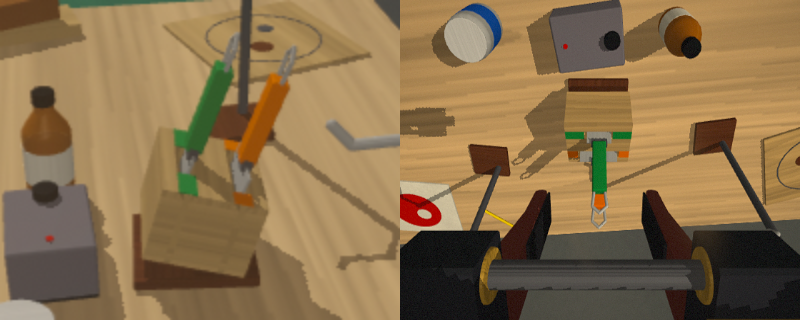

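Both scrapers stand upright in their own slots: green at (205,100) and orange at (260,120) in the left half of the picture. The loop tops are about 146 mm above the mouths, as they should be with the edges on the floor. The lean is about 0.07 rad and the bystanders have not moved, so I am handing in.

```bash
python3 -c "
from bench import *
print(close_job())"
```

```text
the job is handed in; nothing more can be done
None
```

Both scrapers are standing on the bottom of their own slots, blades down and released, the bystanders look undisturbed in the pictures, and I handed the job in at about 34 s; the judge's verdict was not shown.

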